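Wedge the row of dessert cups tight in the delivery tray

ROBOT

A 7-joint arm with a two-finger parallel gripper is mounted at the origin on a cart in front of the work surface, level with it; the furniture and walls round the work are solid. World frame = base frame: x ahead of the robot, y to its left, z up, the work surface at z = 0. Lengths are in m, angles in rad, forces in N, time in s.
With the tool pointing down it reaches from about 0.35 to 0.9 m from the base axis. Payload 8.1 kg.
Tool frame: the origin (TCP) lies midway between the tips of the shut fingers; the grasp point (between the pads) lies bot.pinch_z behind it (bot.pinch_z is the distance from the TCP to the grasp point, in m); z points along the fingers, y is the line along which they close (so a half turn about z gives the same grasp; the last joint's range is limited). The gripper opens to 92 mm and grips with 3 to 60 N. Pads are 19 mm wide; open, the fingers measure 130 mm over their backs; the gripper's body (75 mm by 190 mm) begins 47 mm behind the grasp point.
Start: joints at [-0.103, 0.434, 0.025, 1.573, -0.012, 1.134, -0.075], TCP at [0.625, -0, 0.227] pointing down, gripper open.
Joint ranges: [-2.62, 2.62], [-0.44, 2.09], [-1.27, 1.32], [0.08, 2.57], [-1.32, 4.46], [0.12, 2], [-2.74, 2.74]. Speed limits (rad/s): [2.22, 2.22, 3.01, 3.01, 3.14, 3.14, 3.14].

INTERFACE

Orientations are given as a rotation vector (axis times angle).
In Python, from rig import bot, eyes, order gives the robot as it stands.
- The arm moves only by the shell command python3 -m pendant 'ROWS' [FORCE]. ROWS is a JSON object of lists of equal length, an entry for each row: "fingers": the closure in counts, from 0 (fully open) to 255 (shut); "translation": the shift along the tool's x, y, z in cm, a list of three; "delta_rot": the turn, a rotation vector about the tool's x, y, z in rad, a list of three. In form: {"fingers": [fingers, ...], "translation": [[tx, ty, tz], ...], "delta_rot": [[ax, ay, az], ...]}. A call has 1 to 12 rows; each row is the pose to reach, as a shift and turn from the pose commanded when the call began, along the tool's axes at that moment; what a row does not reach only later rows make up. A row lasts 1/8 s, in which the tool goes at most 62.5 mm and 10.7 degrees, less where a joint would pass 70% of its speed; a pose out of reach is approached as far as the arm can. A call with a gripper value outside its range is refused whole. The fingers move at their own pace and stop on an object; FORCE is the grip in N (left out, the last holds). Time passes only in rows, so rows that repeat a pose let the fingers close. It gives the time, the measured TCP pose, the force, the opening and the grip force at its end, in the units of the state.
- bot.get_state(): the state, without advancing time (a new reading comes with each control period).
- eyes.read_camera(name): name is "scene" or "side" or "wrist"; returns a dict with "color" (400x640x3 uint8, red, green, blue), "z_map" (400x640 float32, m along the optical axis (not along the pixel's ray), 0 where there is no reading), "fx", "fy", "cx", "cy" (pixels), "pose" (4x4, takes a point from camera to world coordinates); the wrist camera has in their place "hand_eye" (4x4, takes a point from camera to tool coordinates, whose origin is the TCP and whose axes are the flange's). Camera axes: x right, y down, z forward; pixel columns grow to the right and rows downward; lengths in m; the calibration is good to about 2 mm. A picture is of the moment at which its call begins: read the wrist's pose just before it.
- order.close_job(): hands the job in; it is judged then, once.
The state is a dict: "clock": time; "joint_positions": joint angles; "dq": joint speeds; "joint_efforts": joint torques, N m; "tool_pos": TCP position; "tool_rot": TCP orientation; "ft_force": force on the tool from outside, world axes, zero at the start; "wrist_torque": the same for the moment, N m; "grip_width": opening from 0.0 (shut) to 1.0 (fully open); "finger_force": force on a finger pad.
Only numpy, scipy, OpenCV 4.12 (cv2) and the standard library are available. Lean on these libraries where they do the work, as an engineer would, in place of code of your own. Each camera call takes 0.05 s, during which the arm holds its last target. There are 200 camera calls.

TASK

Get the delivery tray ready for the van: push the one lidded dessert cup that stands out of line back into its place at the end of the row, against the back rail. Then lay the wooden wedge flat on the tray, thin end first, in the last gap between that cup and the right-hand end board, straight side against the board, and drive it home until all four cups stand rim to rim and the row is locked tight, with no play left. Push firmly but do not crush or tip the cups, and leave the other things on the bench alone.

Things in the scene. Friction and masses are not known exactly. Their poses are not given: they have to be found in the camera images.
- tray: pale wooden tray, fixed. Floor 217 mm deep (x) by 366 mm long (y), 10 mm thick; origin under its centre, x to the back, y left along the row. Row line at x = +38.5 mm. End boards: inner faces at y = +169 and -169 mm, 14 mm thick, 40 mm above the floor, from x = -6.5 to +108.5 mm. Back rail: front face at x = +78 mm, 38 mm above the floor, from y = -115 mm to the left end
- mouth (a point): middle of the tray's open loading mouth, on the floor (10 mm up) at the front edge: tray x = -108.5, y = -106 mm; axes as the tray's. From y = -183 to -40 mm the floor is flat and free, without lip or rail, from the front edge to the row. Left of that a front rail (20 mm above the floor, x = -10.5 to -0.5 mm) fronts the row, and biscuits lie before it, left of y = 0
- slot (a point): foot of the right end board's inner face, on the tray floor at the row line (tray x = +38.5, y = -169 mm, 10 mm up); axes as the tray's. The last gap lies between this face and the fourth cup: 34 mm at the row line once all cups touch each other and the left board, 25 mm or more while the row is still loose. No back rail behind it: the wedge may run out there
- cup1_mid (a point): lidded clear cup of mousse, 36.5 mm high, 76 mm across its lid (upright skirt from 22.5 mm up), 57 mm across the base, 90 g; point at its centre, 17 mm up; first of the row, by the left end board
- cup2_mid (a point): lidded clear cup of mousse, 36.5 mm high, 76 mm across its lid (upright skirt from 22.5 mm up), 57 mm across the base, 90 g; point at its centre, 17 mm up; second of the row
- cup3_mid (a point): lidded clear cup of mousse, 36.5 mm high, 76 mm across its lid (upright skirt from 22.5 mm up), 57 mm across the base, 90 g; point at its centre, 17 mm up; third of the row
- cup4_mid (a point): lidded clear cup of mousse, 36.5 mm high, 76 mm across its lid (upright skirt from 22.5 mm up), 57 mm across the base, 90 g; point at its centre, 17 mm up; the fourth, which starts out of line in the mouth, about 90 mm in front of the row line; its place is beside the third
- wedge_heel (a point): brown wooden wedge, 0.12 kg, lying flat, 140 long, 36 mm high; this point is half-way up in the middle of its heel, 22 mm from the flat butt (-x), 118 mm from the nose (+x). The heel, 40 mm long, is 46 mm wide with parallel sides (y = -23 to +23 mm). The -y side is straight all along and goes against the board; the +y side tapers so that the nose is 20 mm wide
- wedge: the same wedge, origin on its underside, 70 mm from butt and nose, 23 mm from the straight side; x to the nose, z up. Pushed in, it slides the row together with 3 to 8 N and stops dead when the row is tight, its nose then about 50 mm past the row line; 12 N on the butt are plenty. Self-locking: it stays when let go
- shaker: bystander: steel sugar shaker, 71 mm across, 123 mm high, left of the tray; origin under its centre
- spatula: bystander: spatula, 284 mm long, white stick and rubber blade, lying in front of the tray at the left; origin under its middle, length along its x
- spare_tub: bystander: small white tub, 80 x 92 mm, 66 mm high, behind the wedge, at the right; origin under its centre
There are look-alikes about, which are no part of the job. What is shaped like the part that bears cup3_mid but yellow is not meant.

How it is judged:
At the end, for the whole second after the job is handed in: All four cups upright on the tray floor, within 5 mm of the row line, lids within 1.4 mm of touching, the first within 2.5 mm of the left board; the wedge flat in the last gap, straight side within 5 mm of the right board and in line with it, its nose 41 to 80 mm past the row line; all at rest (x of cup1_mid in the frame of tray between 0.0335 and 0.0435 m and z of cup1_mid in the frame of tray between 0.022 and 0.032 m and angle between each of cup1_mid, cup2_mid, cup3_mid, cup4_mid, wedge's own z axis and vertical below 0.08 rad and x of cup2_mid in the frame of tray between 0.0335 and 0.0435 m and z of cup2_mid in the frame of tray between 0.022 and 0.032 m and x of cup3_mid in the frame of tray between 0.0335 and 0.0435 m and z of cup3_mid in the frame of tray between 0.022 and 0.032 m and x of cup4_mid in the frame of tray between 0.0335 and 0.0435 m and z of cup4_mid in the frame of tray between 0.022 and 0.032 m and horizontal distance between cup1_mid and cup2_mid below 0.0774 m and horizontal distance between cup2_mid and cup3_mid below 0.0774 m and horizontal distance between cup3_mid and cup4_mid below 0.0774 m and y of cup1_mid in the frame of tray between 0.1285 and 0.1328 m and y of wedge in the frame of slot between 0.019 and 0.028 m and x of wedge in the frame of slot between -0.029 and 0.01 m and z of wedge in the frame of slot between -0.003 and 0.004 m and angle between the x axis of wedge and the x axis of tray, either way round below 0.09 rad and linear speed of each of wedge, cup4 below 0.01 m/s).
It fails at once if the sugar shaker is shoved more than 3 cm (distance of shaker from where it was at the start of the episode above 0.03 m).
It fails at once if the spatula is shoved more than 3 cm (distance of spatula from where it was at the start of the episode above 0.03 m).
It fails at once if the white tub is shoved more than 3 cm (distance of spare_tub from where it was at the start of the episode above 0.03 m).
It fails at once if a cup is tipped by more than 25 degrees (angle between any of cup1_mid, cup2_mid, cup3_mid, cup4_mid's own z axis and vertical above 0.44 rad).
It fails at once if the cups are crushed: the wedge or the fingers bear on a cup with more than 35 N (contact force between any of wedge, the fingers and cup4 above 35 N or contact force between the fingers and cup1 above 35 N or contact force between the fingers and cup2 above 35 N or contact force between the fingers and cup3 above 35 N).
It also fails if it takes over 67 s, if anything falls off the work surface, if the arm or the gripper's body presses on something with over 40 N, if the wrist force passes 120 N, or if a joint passes its speed limit or range.

## Working session

There is one attempt and no reset: what is moved stays moved. The work goes in short steps, Python scripts to look and compute and a shell command to move; the robot and the scene stay as the last step left them, time stands still between calls to the robot, and variables do not carry over. Pictures are saved under pics/ and viewed, at most 13 in all, crops included, and the job is handed in when it is done.

```bash
mkdir -p pics && ls
cat > h.py <<'E'
import numpy as np, cv2
from scipy.spatial.transform import Rotation as R
from rig import bot, eyes, order
def cam(n):
    s=bot.get_state(); c=eyes.read_camera(n)
    if n=='wrist':
        T=np.eye(4);T[:3,:3]=R.from_rotvec(s['tool_rot']).as_matrix();T[:3,3]=s['tool_pos']
        c['pose']=T@c['hand_eye']
    return c
def save(c,n,box=None,scale=1):
    im=c['color'][...,::-1]
    if box: im=im[box[1]:box[3],box[0]:box[2]]
    cv2.imwrite('pics/'+n,cv2.resize(im,None,fx=scale,fy=scale,interpolation=cv2.INTER_CUBIC))
def ray(c,uv,z):
    uv=np.atleast_2d(uv).astype(float)
    d=np.c_[(uv[:,0]-c['cx'])/c['fx'],(uv[:,1]-c['cy'])/c['fy'],np.ones(len(uv))]@c['pose'][:3,:3].T
    o=c['pose'][:3,3]
    return o+d*((z-o[2])/d[:,2])[:,None]
def cloud(c):
    v,u=np.mgrid[:400,:640]; z=c['z_map']
    p=np.stack([(u-c['cx'])/c['fx']*z,(v-c['cy'])/c['fy']*z,z],-1)
    P=p@c['pose'][:3,:3].T+c['pose'][:3,3]; P[z==0]=np.nan
    return P
E
python3 - <<'E'
from h import *
print(bot.get_state(),bot.pinch_z)
a=cam('scene');b=cam('side')
save(a,'scene.png');save(b,'side.png')
for c in(a,b):print(c['pose'][:3,3],c['fx'])
E
```

```text
pics
{'clock': 0.0, 'joint_positions': array([-0.10258983,  0.43523157,  0.02499274,  1.57408207, -0.011606  ,
        1.13400969, -0.07509937]), 'dq': array([ 2.36022203e-04,  1.49735071e-03, -6.18666608e-05, -1.46288514e-03,
       -6.70695232e-04,  9.43491771e-05, -7.61168943e-06]), 'joint_efforts': array([ 3.89017032e-04, -6.67853522e+01,  9.84863900e-01, -3.14464223e+01,
       -6.05165795e-02,  4.27553023e-02,  1.12382318e-04]), 'tool_pos': array([ 6.24491232e-01, -7.30092847e-05,  2.25945684e-01]), 'tool_rot': array([-2.22083577e+00, -2.22061443e+00,  1.91591244e-03]), 'ft_force': array([-0.05896778,  1.07405313,  1.12357151]), 'wrist_torque': array([-0.00463467,  0.00489755,  0.00407912]), 'finger_force': 0.0, 'grip_width': 1.0015043737029963} 0.0188
[-0.06829392 -0.97346208  0.84845952] 408.1490146223646
[ 0.63144837 -0.98174103  0.71313711] 451.3680049082922
```

View pics/scene.png

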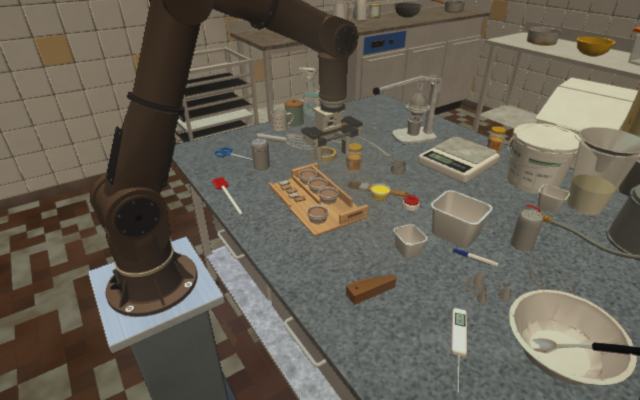

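View pics/side.png

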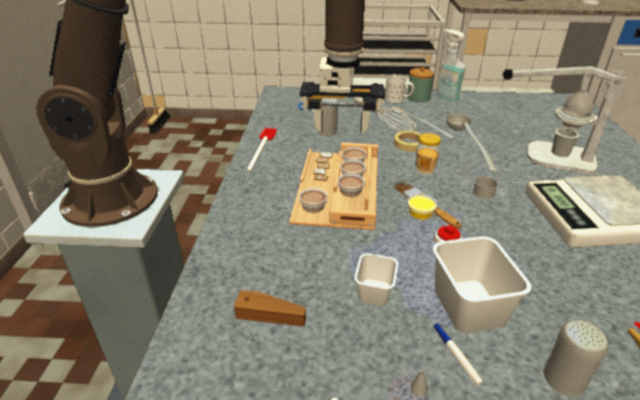

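The scene view shows the tray around (320,198), three cups in line ((308,177), (318,185), (329,194)) and the fourth at (317,214). The wedge is at (371,288). In the side view the wedge is at (270,308), the loose cup at (313,199), the white tub at (376,278) and yellow look-alike cups near (422,207).

Run:
```python
from h import *
for n in('scene','side'):
    c=cam(n);P=cloud(c);hsv=cv2.cvtColor(c['color'],cv2.COLOR_RGB2HSV)
    print(n)
    if n=='side': boxT=(285,140,390,232);boxW=(225,285,315,330)
    else: boxT=(262,160,372,236);boxW=(340,270,402,306)
    for nm,b in(('T',boxT),('W',boxW)):
        m=np.zeros((400,640),np.uint8)
        sub=hsv[b[1]:b[3],b[0]:b[2]]
        mm=((sub[...,0]>5)&(sub[...,0]<25)&(sub[...,1]>(75 if nm=='T' else 120))).astype(np.uint8)
        m[b[1]:b[3],b[0]:b[2]]=mm
        k,l,st,ce=cv2.connectedComponentsWithStats(m)
        i=1+np.argmax(st[1:,4]);m=l==i
        print(nm,st[i])
        p=P[m];p=p[~np.isnan(p[:,0])]
        zz=p[:,2];print('z pct',np.percentile(zz,[2,25,50,75,98]).round(4))
        lo,hi=(0.003,0.018) if nm=='T' else (0.030,0.043)
        q=p[(zz>lo)&(zz<hi)]
        r=cv2.minAreaRect(q[:,:2].astype(np.float32)*1000);print('rect',r,cv2.boxPoints(r).round(0).tolist(),len(q))
    # cup tops
    m=np.zeros((400,640),bool);b=boxT;m[b[1]:b[3],b[0]:b[2]]=True
    m&=(P[...,2]>0.041)&(P[...,2]<0.052)
    k,l,st,ce=cv2.connectedComponentsWithStats(m.astype(np.uint8))
    for i in range(1,k):
        if st[i,4]>40:
            q=P[l==i];e=cv2.minEnclosingCircle(q[:,:2].astype(np.float32)*1000);print(st[i],ce[i].round(),q.mean(0).round(4),e)
```

```text
scene
T [ 269  163  100   73 3361]
z pct [0.0029 0.0097 0.0147 0.0421 0.0499]
rect ((629.5556640625, 92.80194854736328), (379.5456848144531, 237.60433959960938), 86.54696655273438) [[500.0, -89.0], [737.0, -104.0], [760.0, 275.0], [522.0, 289.0]] 1781
W [347 275  49  29 818]
z pct [0.007  0.0238 0.034  0.0358 0.0386]
rect ((499.848876953125, -375.2301025390625), (48.94670486450195, 138.7735595703125), 85.57317352294922) [[429.0, -394.0], [567.0, -405.0], [571.0, -356.0], [433.0, -345.0]] 529
[292 163  61  38 754] [320. 182.] [0.6697 0.1372 0.046 ] ((684.5894165039062, 123.4522476196289), 155.31973266601562)
[307 205  22  14 239] [317. 211.] [ 0.5561 -0.0209  0.0457] ((556.3642578125, -19.360876083374023), 41.09866714477539)
[339 205  30  13 123] [354. 211.] [ 0.658  -0.0907  0.0474] ((661.1021728515625, -92.543212890625), 57.97453689575195)
side
T [ 289  142   89   88 5367]
z pct [0.0011 0.0089 0.0114 0.0376 0.0494]
rect ((621.1646728515625, 133.6309814453125), (458.89080810546875, 217.429443359375), 86.5009994506836) [[499.0, -89.0], [716.0, -102.0], [744.0, 356.0], [527.0, 369.0]] 3118
W [ 234  290   71   36 1734]
z pct [0.0046 0.022  0.0339 0.0353 0.0373]
rect ((500.10888671875, -375.11572265625), (48.85227584838867, 139.17535400390625), 84.92628479003906) [[429.0, -393.0], [567.0, -406.0], [572.0, -357.0], [433.0, -345.0]] 1091
[ 337  143   41   58 1250] [355. 167.] [0.6675 0.1381 0.0457] ((666.9573974609375, 124.35948944091797), 154.92886352539062)
[299 188  29  19 408] [313. 196.] [ 0.5567 -0.021   0.0452] ((553.657470703125, -19.102495193481445), 40.15127944946289)
[329 209  47   9 256] [352. 213.] [ 0.6589 -0.0903  0.0473] ((658.1971435546875, -92.56466674804688), 56.67491912841797)
```

Run:
```python
from h import *
c=cam('side');a=c['color'][...,::-1][135:235,270:400];b=c['color'][...,::-1][280:335,215:345]
im=np.vstack([cv2.resize(a,None,fx=4,fy=4,interpolation=2),cv2.resize(b[:45],None,fx=4,fy=4,interpolation=2)]);cv2.imwrite('pics/crop1.png',im)
```

```text
(no output)
```

View pics/crop1.png

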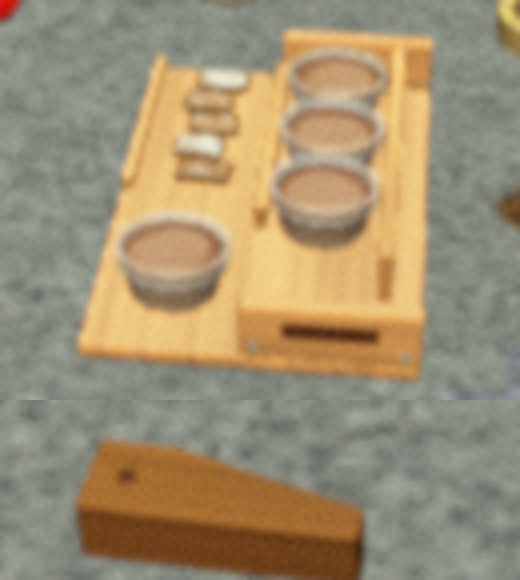

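The enlarged crop shows the row at (337,78), (332,130) and (325,187), and the clear cup out of line at (172,255). The yellow cup is off the tray and is not the one meant. The wedge nose already points to +x, with its straight side towards the camera (-y). The tray measures out at centre (0.619, 0.087), yaw -3.5°. I'll move over the mouth with the fingers turned to close along the row.

```bash
python3 -m pendant '{"fingers":[144,144,144,144,144,144,144,144,144,144,144],"translation":[[-1.6,-12.5,0],[-1.6,-12.5,0],[-1.6,-12.5,0],[-1.6,-12.5,0],[-1.6,-12.5,0],[-1.6,-12.5,0],[-1.6,-12.5,0],[-1.6,-12.5,0],[-1.6,-12.5,0],[-1.6,-12.5,0],[-1.6,-12.5,0]],"delta_rot":[[0,0,0.16],[0,0,0.32],[0,0,0.5],[0,0,0.68],[0,0,0.86],[0,0,1.04],[0,0,1.22],[0,0,1.4],[0,0,1.55],[0,0,1.632],[0,0,1.632]]}' 20
python3 - <<'E'
from h import *
c=cam('wrist');save(c,'w1.png');print(c['pose'].round(3))
s=bot.get_state();print(R.from_rotvec(s['tool_rot']).as_matrix().round(3),s['tool_pos'])
E
```

```text
clock: 1.62
tool_pos: [0.4999, -0.016, 0.2267]
tool_rot: [3.14, -0.095, -0.0]
ft_force: [0.1, 0.0, -0.2]
grip_width: 0.434
finger_force: 0.0
[[-0.061 -0.961 -0.268  0.573]
 [-0.998  0.059  0.017 -0.02 ]
 [-0.     0.269 -0.963  0.383]
 [ 0.     0.     0.     1.   ]]
[[ 0.998 -0.059  0.   ]
 [-0.059 -0.998 -0.   ]
 [ 0.     0.    -1.   ]] [ 0.49997093 -0.01594128  0.22673598]
```

View pics/w1.png

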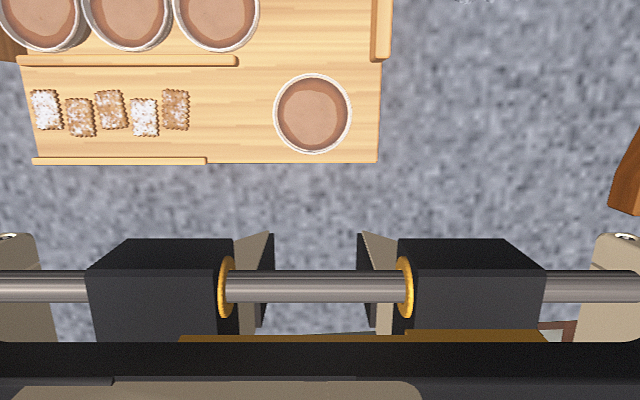

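The wrist view shows the loose cup's lid at (313,113), cup 3's lid at (217,8, cut off), the tray's front-right corner at (377,163), and the board's front-left corner near (371,62).

Run:
```python
from h import *
c=cam('wrist');P=cloud(c);hsv=cv2.cvtColor(c['color'],cv2.COLOR_RGB2HSV)
fl=ray(c,[[377,163],[33,163],[381,64],[206,161]],0.01);print(fl.round(4))
m=(np.abs(P[...,2]-0.046)<0.006);m[230:]=0
k,l,st,ce=cv2.connectedComponentsWithStats(m.astype(np.uint8))
ex=np.array([.9981,-.0610]);ey=np.array([.0610,.9981])
# tray edges fit: front edge line & right edge via mask of tray colour
t=((hsv[...,0]>8)&(hsv[...,0]<24)&(hsv[...,1]>90)).astype(np.uint8);t[200:]=0;t[:,420:]=0
fe=[(u,np.flatnonzero(t[:,u]).max()) for u in range(230,370,5)]
re=[(np.flatnonzero(t[v,:]).max(),v) for v in range(85,158,4)]
F=ray(c,fe,.01);G=ray(c,re,.01)
pf=np.polyfit(F[:,1],F[:,0],1);pg=np.polyfit(G[:,0],G[:,1],1)
print('yaw front',-np.arctan(pf[0])*1,'right',np.arctan(pg[0]),np.std(F[:,0]-np.polyval(pf,F[:,1])),np.std(G[:,1]-np.polyval(pg,G[:,0])))
x=(pf[0]*pg[1]+pf[1])/(1-pf[0]*pg[0]);y=pg[0]*x+pg[1];cor=np.array([x,y])
O=cor+108.5e-3*ex+.183*ey;print('corner',cor,'O',O)
for i in range(1,k):
    if st[i,4]>150:
        q=P[l==i][:,:2];
        (cx,cy),r=cv2.minEnclosingCircle((q*1000).astype(np.float32));d=np.array([cx,cy])/1000-O
        print(st[i],ce[i].round(),r,'tray',d@ex,d@ey)
d=ray(c,[[313,113],[259,14],[174,14]],.0465)[:,:2]-O;print('lid',d@ex,d@ey)
```

```text
[[ 0.5017 -0.0827  0.01  ]
 [ 0.5237  0.2867  0.01  ]
 [ 0.6016 -0.0879  0.01  ]
 [ 0.5148  0.1006  0.01  ]]
yaw front -0.05949964245265447 right -0.057971803491983095 5.436646847316155e-17 0.00028274164275259023
corner [ 0.50281347 -0.08224172] O [0.62227032 0.09379208]
[   0    0  171   52 7243] [85. 22.] 75.70460510253906 tray 0.03021268599893328 0.08630382118985862
[ 173    0   87   53 3637] [217.  22.] 37.823848724365234 tray 0.03511111260415794 -0.030243903050253693
[374   0  20  60 992] [384.  29.] 24.53167724609375 tray 0.015886901222627172 -0.17580603892137797
[ 273   73   80   82 5126] [313. 113.] 37.93389892578125 tray -0.05742161110685581 -0.11446634330732613
lid [-0.055779    0.02806936  0.02796284] [-0.11487679 -0.06790507  0.00604809]
```

```bash
python3 -m pendant '{"fingers":[144,144,144,144,144,144],"translation":[[0,-0.25,5],[0,-0.25,10],[0,-0.25,15],[0,-0.25,19],[0,-0.25,20.3],[0,-0.25,20.3]],"delta_rot":[[0,0,0],[0,0,0],[0,0,0],[0,0,0],[0,0,0],[0,0,0]]}' && python3 -m pendant '{"fingers":[144,144,144,144,144,144,144,144,144,144,144,144],"translation":[[0.8,0,0],[1.5,0,0],[2.2,0,0],[3,-0.1,0],[3.8,-0.2,0],[4.6,-0.35,0],[5.4,-0.5,0],[6.2,-0.65,0],[7,-0.75,0],[7.8,-0.75,0],[8.6,-0.75,0],[9.4,-0.75,0]],"delta_rot":[[0,0,0],[0,0,0],[0,0,0],[0,0,0],[0,0,0],[0,0,0],[0,0,0],[0,0,0],[0,0,0],[0,0,0],[0,0,0],[0,0,0]]}'
python3 - <<'E'
from h import *
c=cam('wrist');save(c,'w2.png')
E
```

```text
clock: 2.48
tool_pos: [0.5001, -0.0137, 0.0237]
tool_rot: [3.14, -0.096, -0.001]
ft_force: [-0.0, -0.9, 0.9]
grip_width: 0.436
finger_force: 0.0
clock: 3.98
tool_pos: [0.595, -0.0119, 0.0237]
tool_rot: [3.14, -0.096, 0.0]
ft_force: [-0.9, -0.2, 0.5]
grip_width: 0.434
finger_force: 0.4
```

View pics/w2.png

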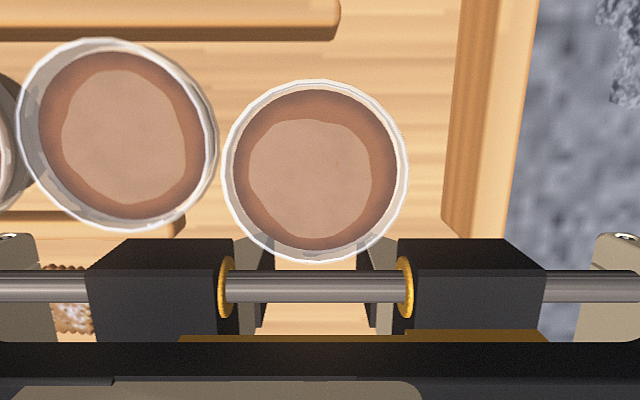

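The wrist view shows cup 4 (315,171) centred between the fingers, about 16 mm short of cup 3's line (117,132) and clear of it. I'll push on.

```bash
python3 -m pendant '{"fingers":[144,144,144,144,144],"translation":[[0.5,0,0],[0.9,0,0],[1.2,0,0],[1.4,0,0],[1.4,0,0]],"delta_rot":[[0,0,0],[0,0,0],[0,0,0],[0,0,0],[0,0,0]]}'
cat > m.py <<'E'
from h import *
ex=np.array([.9982,-.0595]);ey=np.array([.0595,.9982]);O=np.array([.6223,.0938])
def cups():
    c=cam('wrist');P=cloud(c);m=np.abs(P[...,2]-0.046)<0.006;m[262:]=0
    # lids: rim-coloured/brown, exclude light wood
    k,l,st,ce=cv2.connectedComponentsWithStats(m.astype(np.uint8))
    for i in range(1,k):
        if st[i,4]>400:
            q=P[l==i][:,:2];q=q[~np.isnan(q[:,0])]
            (cx,cy),r=cv2.minEnclosingCircle((q*1000).astype(np.float32));d=np.array([cx,cy])/1000-O
            lo=(q-O)@np.c_[ex,ey]
            print(st[i].tolist(),'r%.1f'%r,'tray',d@ex,d@ey,'min',lo.min(0).round(4),'max',lo.max(0).round(4))
    d=bot.get_state()['tool_pos'][:2]-O;print('tcp tray',d@ex,d@ey)
    return c
E
python3 -c "
from m import *
cups()"
```

```text
clock: 4.65
tool_pos: [0.6086, -0.0127, 0.0237]
tool_rot: [3.14, -0.096, 0.0]
ft_force: [0.5, 0.1, 0.3]
grip_width: 0.436
finger_force: 0.0
[462, 0, 78, 238, 10594] r45.5 tray 0.05407845978225709 -0.17090604141021726 min [ 0.0086 -0.1844] max [ 0.0996 -0.1694]
[0, 40, 341, 31, 10232] r63.3 tray 0.07963583878425605 -0.05309843583084105 min [ 0.0761 -0.1164] max [0.0865 0.0101]
[0, 78, 219, 181, 28720] r48.1 tray 0.03138105309280393 -0.021101495041809075 min [ 0.0008 -0.068 ] max [0.0734 0.0233]
[221, 78, 190, 184, 28403] r43.2 tray 0.030307995593109184 -0.10757232544647215 min [-0.0013 -0.1449] max [ 0.0732 -0.0697]
tcp tray -0.007434866435065032 -0.10709805399366892
```

Cup 4 is level with cup 3 (lid backs at 73.2 and 73.4 mm) and about 2 mm from it. The gap at the board is about 24.5 mm. One more small nudge, then retreat, rise and go to the wedge.

```bash
python3 -m pendant '{"fingers":[144,144,144,144,144,144,144,100,50,0,0,0],"translation":[[0.1,0,0],[0.1,-0.1,0],[-2,0,0],[-5,0,-1],[-6,0,-7],[-6,0,-13],[-8,4,-19],[-10,10,-20.3],[-12,16,-20.3],[-14,22,-20.3],[-16,28,-20.3],[-16.7,34,-20.3]],"delta_rot":[[0,0,0],[0,0,0],[0,0,0],[0,0,0],[0,0,0],[0,0,0],[0,0,0],[0,0,0],[0,0,0],[0,0,0],[0,0,0],[0,0,0]]}' && python3 -m pendant '{"fingers":[0,0,0],"translation":[[0,2.8,0],[0,2.8,0],[0,2.8,0]],"delta_rot":[[0,0,-0.02],[0,0,-0.02],[0,0,-0.02]]}'
cat > wd.py <<'E'
from m import *
c=cam('wrist');save(c,'w3.png');P=cloud(c);hsv=cv2.cvtColor(c['color'],cv2.COLOR_RGB2HSV)
m=((hsv[...,0]>3)&(hsv[...,0]<25)&(hsv[...,1]>110)&(np.abs(P[...,2]-.036)<.006)).astype(np.uint8)
k,l,st,ce=cv2.connectedComponentsWithStats(m);i=1+np.argmax(st[1:,4])
q=P[l==i];print(st[i],q[:,2].mean());q=q[:,:2]*1000
s=bot.get_state();Rm=R.from_rotvec(s['tool_rot']).as_matrix()
t=(q/1000-s['tool_pos'][:2])@Rm[:2,:2]*1000  # tool xy, mm
print('tool yaw',np.arctan2(Rm[1,0],Rm[0,0]),'x range',t[:,0].min(),t[:,0].max())
for x in range(int(t[:,0].min())+4,int(t[:,0].max()),12):
    w=t[np.abs(t[:,0]-x)<2,1];print(x,w.min().round(1),w.max().round(1))
r=cv2.minAreaRect(t.astype(np.float32));print(r)
E
python3 wd.py
```

```text
clock: 6.2
tool_pos: [0.4222, -0.3324, 0.2272]
tool_rot: [-3.14, 0.096, -0.002]
ft_force: [2.2, -0.3, 0.3]
grip_width: 0.929
finger_force: 0.0
clock: 6.58
tool_pos: [0.4218, -0.3579, 0.2265]
tool_rot: [-3.14, 0.064, 0.0]
ft_force: [0.4, 1.4, -0.3]
grip_width: 0.995
finger_force: 0.0
[ 303   11   55  153 5583] 0.03445573133601514
tool yaw -0.039775971731394986 x range 9.543235219904997 148.47401485133952
13 -12.0 31.2
25 -11.8 31.9
37 -11.7 32.8
49 -10.6 33.3
61 -7.5 34.0
73 -4.6 34.7
85 -0.7 35.4
97 3.1 36.0
109 6.8 36.5
121 10.4 37.2
133 14.9 37.8
145 18.3 38.3
((79.618896484375, 12.886159896850586), (139.25186157226562, 44.97627639770508), 2.8199846744537354)
```

View pics/w3.png

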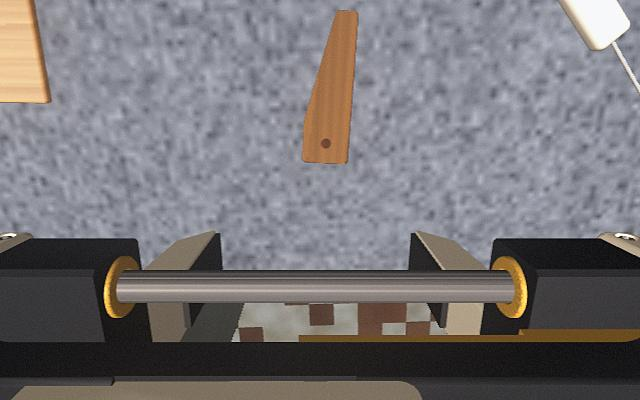

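The wrist view shows the wedge with its nose up at (348,12) and its butt at (326,162), straight side on the right. The heel lies at tool (+31.5, +10.3) mm and needs a 0.054 rad turn. Grasping it now.

```bash
python3 -m pendant '{"fingers":[0,0,0,0,0,0,180,180,180,180,180,180],"translation":[[3.15,1.03,5],[3.15,1.03,10],[3.15,1.03,16],[3.15,1.03,20],[3.15,1.03,22],[3.15,1.03,22.05],[3.15,1.03,22.05],[3.15,1.03,22.05],[3.15,1.03,22.05],[3.15,1.03,22.05],[3.15,1.03,22.05],[3.15,1.03,22.05]],"delta_rot":[[0,0,0.054],[0,0,0.054],[0,0,0.054],[0,0,0.054],[0,0,0.054],[0,0,0.054],[0,0,0.054],[0,0,0.054],[0,0,0.054],[0,0,0.054],[0,0,0.054],[0,0,0.054]]}' 30 && python3 -m pendant '{"fingers":[180,180,180,180],"translation":[[0,0,-3],[0,0,-8],[0,0,-8],[0,0,-8]],"delta_rot":[[0,0,0],[0,0,0],[0,0,0],[0,0,0]]}'
python3 wd.py | head -16
```

```text
clock: 8.12
tool_pos: [0.4526, -0.3705, 0.0064]
tool_rot: [-3.138, 0.15, -0.0]
ft_force: [-0.2, 0.8, 3.0]
grip_width: 0.497
finger_force: 29.9
clock: 8.62
tool_pos: [0.4523, -0.37, 0.0857]
tool_rot: [-3.137, 0.149, 0.001]
ft_force: [-0.6, 0.2, -1.3]
grip_width: 0.497
finger_force: 29.9Traceback (most recent call last):
  File "wd.py", line 4, in <module>
    k,l,st,ce=cv2.connectedComponentsWithStats(m);i=1+np.argmax(st[1:,4])
                                                      ~~~~~~~~~^^^^^^^^^^
    return _wrapfunc(a, 'argmax', axis=axis, out=out, **kwds)
    return bound(*args, **kwds)
ValueError: attempt to get argmax of an empty sequence
```

```bash
python3 -m pendant '{"fingers":[180,180,180,180,180,180,180,180,180],"translation":[[0,-4,0],[0,-9,0],[0,-14,0],[-0.5,-19,0],[-0.96,-24,0],[-0.96,-29,0],[-0.96,-32,0],[-0.96,-32.85,0],[-0.96,-32.85,0]],"delta_rot":[[0,0,-0.0355],[0,0,-0.0355],[0,0,-0.0355],[0,0,-0.0355],[0,0,-0.0355],[0,0,-0.0355],[0,0,-0.0355],[0,0,-0.0355],[0,0,-0.0355]]}' && python3 -m pendant '{"fingers":[180,180,180,180],"translation":[[0,0,3],[0,0,5.5],[0,0,5.5],[0,0,5.5]],"delta_rot":[[0,0,0],[0,0,0],[0,0,0],[0,0,0]]}'
python3 -c "
from m import *
c=cups();save(c,'w4.png');print(bot.get_state()['tool_pos'])"
```

```text
clock: 9.8
tool_pos: [0.4738, -0.0428, 0.0856]
tool_rot: [3.14, -0.093, -0.002]
ft_force: [0.2, -0.9, -0.2]
grip_width: 0.498
finger_force: 29.9
clock: 10.3
tool_pos: [0.4745, -0.0437, 0.0318]
tool_rot: [3.14, -0.097, 0.0]
ft_force: [0.8, 1.0, -1.6]
grip_width: 0.502
finger_force: 29.9
tcp tray -0.13903033014005894 -0.14573389614143573
[ 0.47484042 -0.04340702  0.03201461]
```

View pics/w4.png

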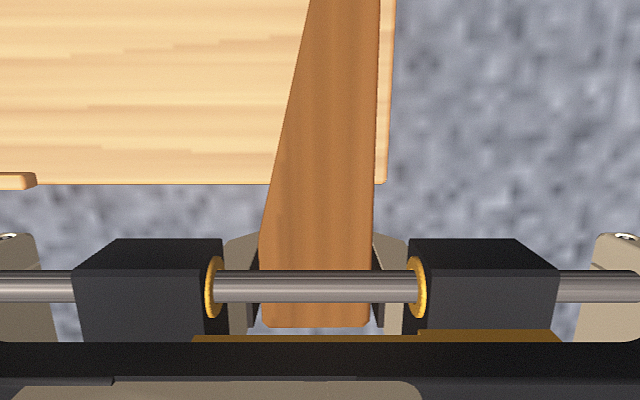

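The wrist view shows the wedge gripped straight, its right side running (372,240) to (380,0) and parallel to the tray edge (387,183) to (395,0). I'll check the lateral offset in numbers.

Run:
```python
from m import *
c=cam('wrist');P=cloud(c);hsv=cv2.cvtColor(c['color'],cv2.COLOR_RGB2HSV)
Q=(P[...,:2]-O)@np.c_[ex,ey]
w=(P[...,2]>.05)&(P[...,2]<.07)&(hsv[...,1]>100)
for v in (10,60,110,160,200):
    u=np.flatnonzero(w[v]);u=u[(u>240)&(u<400)]; 
    print(v,'wedge',Q[v,u.max()].round(4),P[v,u.max(),2].round(4), 'width',(Q[v,u.min(),1]-Q[v,u.max(),1]).round(4))
t=(hsv[...,0]>8)&(hsv[...,0]<24)&(hsv[...,1]>80)
for v in (10,60,110,160): 
    u=np.flatnonzero(t[v]).max();d=ray(c,[[u,v]],.01)[0,:2]-O;print('edge',u,d@ey)
```

```text
10 wedge [-0.0372 -0.1677] 0.0582 width 0.0242
60 wedge [-0.0532 -0.1674] 0.0599 width 0.0279
110 wedge [-0.0699 -0.1676] 0.0592 width 0.0323
160 wedge [-0.0881 -0.1682] 0.0581 width 0.0375
200 wedge [-0.1031 -0.1674] 0.0603 width 0.0401
edge 396 -0.18312121738879805
edge 393 -0.18298306710903606
edge 390 -0.18283468715846077
edge 387 -0.18267489763161024
```

```bash
python3 -m pendant '{"fingers":[180,180,180,180,180,180,180,180,180],"translation":[[0,-0.05,0.7],[0,-0.05,1.35],[0,-0.05,1.4],[0.6,-0.05,1.4],[1.2,-0.05,1.4],[1.8,-0.05,1.4],[2.4,-0.05,1.4],[3,-0.05,1.4],[3,-0.05,1.4]],"delta_rot":[[0,0,0],[0,0,0],[0,0,0],[0,0,0],[0,0,0],[0,0,0],[0,0,0],[0,0,0],[0,0,0]]}' && python3 -m pendant '{"fingers":[180,180,180,180,180,180,180],"translation":[[0.5,0,0],[1,0,0],[1.5,0,0],[2,0,0],[2.5,0,0],[3,0,0],[3,0,0]],"delta_rot":[[0,0,0],[0,0,0],[0,0,0],[0,0,0],[0,0,0],[0,0,0],[0,0,0]]}'
python3 -c "
from m import *
c=cups();save(c,'w5.png')"
```

```text
clock: 11.52
tool_pos: [0.5049, -0.0439, 0.0172]
tool_rot: [3.14, -0.094, 0.001]
ft_force: [-0.4, -0.3, -2.5]
grip_width: 0.498
finger_force: 29.9
clock: 12.4
tool_pos: [0.5347, -0.0457, 0.0172]
tool_rot: [3.14, -0.094, 0.001]
ft_force: [0.0, 0.0, -2.2]
grip_width: 0.494
finger_force: 29.9
[0, 0, 89, 88, 6040] r22.4 tray 0.011910977508392314 -0.049625850562438956 min [-0.002  -0.0674] max [ 0.0265 -0.032 ]
[93, 0, 315, 262, 38456] r72.5 tray -0.021206159426650995 -0.126249757933197 min [-0.0698 -0.1821] max [ 0.0259 -0.0705]
[386, 0, 51, 106, 4623] r18.2 tray 0.00910253687194832 -0.17598993561645507 min [-0.0083 -0.1847] max [ 0.0264 -0.17  ]
tcp tray -0.07959288088657947 -0.14445332886410622
```

View pics/w5.png

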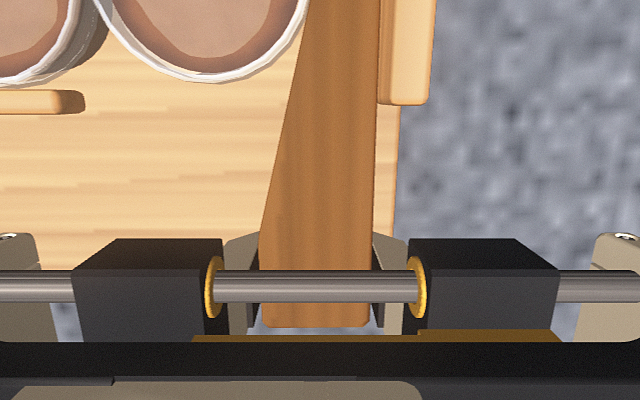

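The wrist view shows the wedge in the gap, just touching cup 4's lid at about (305,20) and flush beside the board at (378,60). I'll continue gently, then release.

```bash
python3 -m pendant '{"fingers":[180,180,180,180,180,180],"translation":[[0.3,0,0.05],[0.6,0,0.05],[0.9,0,0.05],[1.2,0,0.05],[1.5,0,0.05],[1.5,0,0.05]],"delta_rot":[[0,0,0],[0,0,0],[0,0,0],[0,0,0],[0,0,0],[0,0,0]]}' && python3 -m pendant '{"fingers":[180,180,180,180,180],"translation":[[0.2,0,0],[0.4,0,0],[0.6,0,0],[0.8,0,0],[0.8,0,0]],"delta_rot":[[0,0,0],[0,0,0],[0,0,0],[0,0,0],[0,0,0]]}'
```

```text
clock: 13.2
tool_pos: [0.5496, -0.0465, 0.0167]
tool_rot: [3.14, -0.094, 0.001]
ft_force: [-0.1, -1.3, -2.2]
grip_width: 0.5
finger_force: 29.9
clock: 13.82
tool_pos: [0.5575, -0.0471, 0.0168]
tool_rot: [3.14, -0.094, 0.001]
ft_force: [-1.2, -2.5, -1.6]
grip_width: 0.497
finger_force: 29.9
```

```bash
python3 -m pendant '{"fingers":[80,80,80,80,80,255,255,255,255,255,255,255],"translation":[[0,0,0],[0,0,0],[0,0,0],[0,0,-3],[0,0,-4.5],[-2.2,0,-4.5],[-4.2,0,-4.5],[-4.2,0,-4.5],[-4.2,0,-2],[-4.2,0,0],[-4.2,0,0],[-4.2,0,0]],"delta_rot":[[0,0,0],[0,0,0],[0,0,0],[0,0,0],[0,0,0],[0,0,0],[0,0,0],[0,0,0],[0,0,0],[0,0,0],[0,0,0],[0,0,0]]}'
python3 -m pendant '{"fingers":[255,255,255,255,255],"translation":[[0.3,0,0],[0.6,0,0],[0.9,0,0],[1.2,0,0],[1.2,0,0]],"delta_rot":[[0,0,0],[0,0,0],[0,0,0],[0,0,0],[0,0,0]]}'
```

```text
clock: 15.32
tool_pos: [0.5161, -0.0446, 0.0172]
tool_rot: [3.14, -0.094, 0.001]
ft_force: [0.3, 0.0, 0.2]
grip_width: 0.014
finger_force: 0.0
clock: 15.95
tool_pos: [0.5275, -0.0453, 0.0167]
tool_rot: [3.14, -0.094, 0.0]
ft_force: [0.6, 0.5, -0.0]
grip_width: 0.001
finger_force: 0.0
```

```bash
python3 -m pendant '{"fingers":[255,255,255,255,255,255],"translation":[[0.2,0,0],[0.4,0,0],[0.6,0,0],[0.8,0,0],[1,0,0],[1,0,0]],"delta_rot":[[0,0,0],[0,0,0],[0,0,0],[0,0,0],[0,0,0],[0,0,0]]}'
python3 -m pendant '{"fingers":[255,255,255,255,255],"translation":[[0.15,0,0],[0.3,0,0],[0.45,0,0],[0.6,0,0],[0.6,0,0]],"delta_rot":[[0,0,0],[0,0,0],[0,0,0],[0,0,0],[0,0,0]]}'
python3 -c "
from m import *
c=cups();save(c,'w6.png')"
```

```text
clock: 16.7
tool_pos: [0.5365, -0.0461, 0.0165]
tool_rot: [3.14, -0.095, -0.002]
ft_force: [-4.2, -0.9, -0.5]
grip_width: 0.004
finger_force: 2.0
clock: 17.32
tool_pos: [0.5439, -0.0461, 0.0169]
tool_rot: [-3.14, 0.094, -0.002]
ft_force: [-2.5, -1.4, -1.4]
grip_width: 0.002
finger_force: 0.9
[0, 0, 438, 262, 58003] r80.4 tray 0.004821063408413003 -0.10912651799160002 min [-0.0599 -0.1847] max [ 0.0356 -0.029 ]
tcp tray -0.06982674056633856 -0.14422124714164578
```

View pics/w6.png

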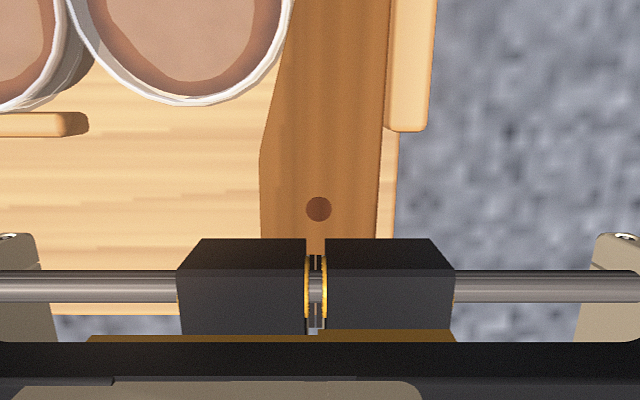

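The wrist view shows the fingers on the butt behind the pin (318,209), the wedge flush to the board, and cup 4 against its taper at (290,30). The push is 2.5 to 4 N and about 9 mm remains.

```bash
python3 -m pendant '{"fingers":[255,255,255,255,255,255],"translation":[[0.12,0,0],[0.24,0,0],[0.36,0,0],[0.48,0,0],[0.6,0,0],[0.6,0,0]],"delta_rot":[[0,0,0],[0,0,0],[0,0,0],[0,0,0],[0,0,0],[0,0,0]]}'
python3 -m pendant '{"fingers":[255,255,255],"translation":[[0.1,0,0],[0.2,0,0],[0.2,0,0]],"delta_rot":[[0,0,0],[0,0,0],[0,0,0]]}'
```

```text
clock: 18.12
tool_pos: [0.5479, -0.047, 0.0164]
tool_rot: [3.14, -0.095, -0.004]
ft_force: [-7.1, -2.1, 1.4]
grip_width: 0.003
finger_force: 3.3
clock: 18.5
tool_pos: [0.5489, -0.0471, 0.0162]
tool_rot: [3.14, -0.095, -0.006]
ft_force: [-8.9, -2.4, 3.7]
grip_width: 0.001
finger_force: 4.5
```

```bash
python3 -m pendant '{"fingers":[255,255,255],"translation":[[0.06,0,0],[0.12,0,0],[0.12,0,0]],"delta_rot":[[0,0,0],[0,0,0],[0,0,0]]}'
python3 -c "
from m import *
c=cups();c=cam('side');save(c,'s2.png',(270,135,400,235),4)"
```

```text
clock: 18.88
tool_pos: [0.5494, -0.0471, 0.0162]
tool_rot: [-3.14, 0.095, 0.008]
ft_force: [-12.0, -3.0, 5.0]
grip_width: 0.005
finger_force: 5.7
[0, 0, 437, 262, 63043] r80.3 tray 0.008991996850624082 -0.10959366457801818 min [-0.054  -0.1847] max [ 0.0408 -0.03  ]
tcp tray -0.06445428395402812 -0.14499998353080956
```

View pics/s2.png

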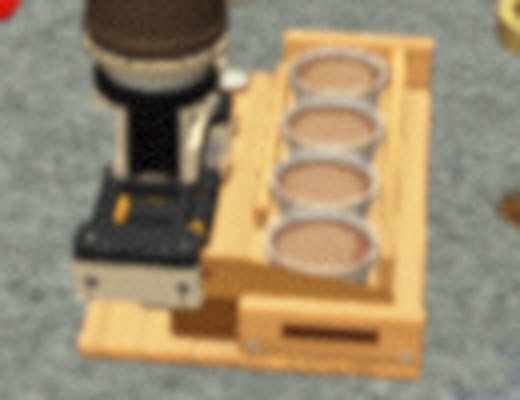

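The side crop shows all four cups in line ((338,70), (335,125), (325,185), (323,245)) and the wedge between cup and board. The push has stopped dead at 12 N. I'll retreat and check from above.

```bash
python3 -m pendant '{"fingers":[255,255,255,255,255,255,255,255,255,255],"translation":[[-1,0,0],[-4,0,0],[-4,0,-6],[-4,-3,-12],[-4,-7,-18],[0,-10,-23],[2,-10,-23],[3,-10,-23],[3,-10,-23],[3,-10,-23]],"delta_rot":[[0,0,0],[0,0,0],[0,0,0],[0,0,0],[0,0,0],[0,0,0],[0,0,0],[0,0,0],[0,0,0],[0,0,0]]}'
python3 - <<'E'
from m import *
c=cam('wrist');save(c,'w7.png');P=cloud(c);Q=(P[...,:2]-O)@np.c_[ex,ey];hsv=cv2.cvtColor(c['color'],cv2.COLOR_RGB2HSV)
m=(np.abs(P[...,2]-.046)<.006)
b=(m&(Q[...,0]>-.003)&(Q[...,0]<.0755)&(Q[...,1]<.166)&(Q[...,1]>-.166)&~((hsv[...,0]>3)&(hsv[...,0]<25)&(hsv[...,1]>150)))
# left/right extents at row line by column-gaps; lid contents (mousse) contours for centres
mo=(b&(hsv[...,1]>60)).astype(np.uint8);k,l,st,ce=cv2.connectedComponentsWithStats(cv2.erode(mo,np.ones((5,5))))
for i in range(1,k):
    if st[i,4]>500:
        q=Q[l==i];(e,r)=cv2.minEnclosingCircle((q*1000).astype(np.float32));print('mousse',e,r,st[i].tolist())
w=((hsv[...,0]>3)&(hsv[...,0]<25)&(hsv[...,1]>110)&(np.abs(P[...,2]-.046)<.006)&(Q[...,1]<-.118)&(Q[...,1]>-.1695)).astype(np.uint8)
k,l,st,ce=cv2.connectedComponentsWithStats(w);i=1+np.argmax(st[1:,4]);q=Q[l==i];print('wedge',q.min(0),q.max(0))
print('boards y',np.nanmax(Q[m&(Q[...,0]>0)&(Q[...,0]<.06)][:,1]))
E
```

```text
clock: 20.23
tool_pos: [0.587, 0.0505, 0.2457]
tool_rot: [3.14, -0.096, -0.003]
ft_force: [-0.7, -1.4, -1.0]
grip_width: 0.007
finger_force: 0.0
mousse (38.336891174316406, -96.62602233886719) 31.422874450683594 [336, 66, 64, 67, 2886]
mousse (36.07329559326172, 126.51403045654297) 31.441829681396484 [109, 69, 62, 66, 2854]
mousse (36.54745864868164, 50.81839370727539) 31.51246452331543 [185, 68, 63, 67, 2838]
mousse (35.940494537353516, -22.985326766967773) 31.33248519897461 [261, 69, 64, 66, 2870]
wedge [-0.05176026 -0.16949309] [ 0.08758818 -0.12426355]
boards y 0.18144071084113852
```

View pics/w7.png

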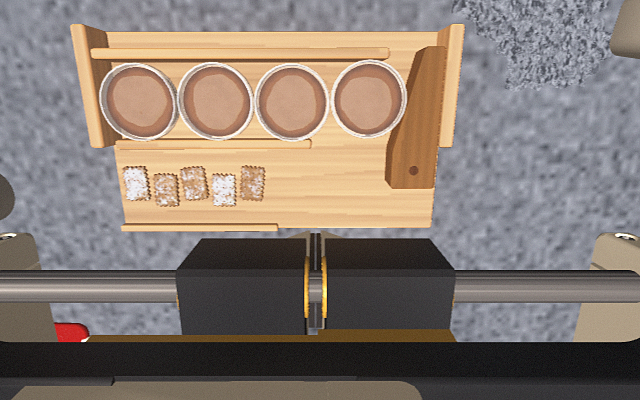

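The top view shows the lids at (138,101), (216,101), (292,101) and (370,98) rim to rim, with the wedge flush to the board and its nose 49 mm past the row line, as expected when tight. Handing in.

```bash
python3 -c "
from rig import order
print(order.close_job())"
```

```text
the job is handed in; nothing more can be done
None
```

The job is handed in, though no verdict came back: by the last top view all four cups stand rim to rim in the row, and the wedge lies flush against the right-hand board with its nose about 49 mm past the row line, having stopped dead at 12 N.

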